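# Nest the stacking pots on the slate

### The arm

A 7-joint arm with a two-finger parallel gripper is mounted at the origin on the work surface. World frame = base frame: x ahead of the robot, y to its left, z up, the work surface at z = 0. Lengths are in m, angles in degrees, forces in N, time in s.
With the tool pointing down it reaches from about 0.425 to 0.95 m from the base axis. Payload 4.7 kg.
Tool frame: the origin (TCP) lies between the finger pads; the fingertips stand env.nose_length ahead of it and the grasp point (between the pads) lies 2 mm behind it (env.nose_length is the distance from the TCP to the fingertips, in m); z points along the fingers, y is the line along which they close (so a half turn about z gives the same grasp; the last joint's range is limited). The gripper opens to 87 mm and grips with 3 to 60 N. Pads are 19 mm wide; open, the fingers measure 117 mm over their backs; the gripper's body (75 mm by 190 mm) begins 51 mm behind the grasp point.
Start: joints at [69.104, 26.849, -2.785, 87.806, 1.381, 65.374, -4.715], TCP at [0.222, -0.637, 0.24] pointing down, gripper open.
Joint ranges: [-148.3, 148.3], [-19.14, 114.17], [-79.39, 73.82], [5.75, 140.21], [-59.74, 239.74], [12.07, 113.84], [-152.46, 152.46]. Speed limits (degrees/s): [147.25, 147.25, 180, 180, 180, 180, 180].

### API

Orientations are given as a 3x3 rotation matrix whose columns are the frame's x, y, z axes.
In Python, from rig import env gives the robot as it stands. The module is installed in compiled form; this text tells all that it offers. Calls block until the motion is done:
- env.move_pose(position, orientation): joint-space move of the TCP to a pose.
- env.move_l(position, rotation=None, v=0.15): straight line of the TCP; rotation=None keeps the orientation; v is the mean speed in m/s.
- env.set_joints(angles): joint-space move.
- env.move_gripper(opening): opening from 0.0 (shut) to 1.0 (fully open); the grip force is fixed at half the most; returns when the fingers have stopped.
- env.dwell(seconds).
- env.inverse_kinematics(position, orientation): joint angles nearest the present ones, or None.
- env.read_state(): the state.
- env.camera(name): name is "scene" or "top" or "wrist"; returns a dict with "image" (420x560x3 uint8, red, green, blue), "K" (3x3 intrinsics, pixels), "position" and "orientation" of the camera in the world; the wrist camera has in their place "hand_eye" (4x4, takes a point from camera to tool coordinates, whose origin is the TCP and whose axes are the flange's). Camera axes: x right, y down, z forward; pixel columns grow to the right and rows downward; lengths in m; the calibration is good to about 2 mm. The wrist camera is an equidistant fisheye: a pixel r from the principal point sees the ray r / f radians off the axis. A picture is of the moment at which its call begins: read the wrist's pose just before it. There is no depth.
A pose or a line that the arm cannot do raises env.Unreachable and nothing moves.
- env.finish_job(): hands the job in; it is judged then, once.
The state is a dict: "t": time; "joints": joint angles; "qvel": joint speeds; "joint_torque": joint torques, N m; "ee_pos": TCP position; "tool_rot": TCP orientation; "wrist_force": force on the tool from outside, world axes, zero at the start; "wrist_torque": the same for the moment, N m; "finger_gap": opening from 0.0 (shut) to 1.0 (fully open); "grip_force": force on a finger pad.
Only numpy, scipy, OpenCV 4.12 (cv2) and the standard library are available. Lean on these libraries where they do the work, as an engineer would, in place of code of your own. Each camera call takes 0.05 s, during which the arm holds its last target. There are 200 camera calls.

### The job

Three identical small white stepped stacking pots stand about on the steel shelf, one of them on the piece of slate. Nest the other two into that one, one after the other in either order, so that all three make one straight upright stack on the slate, each pot fully home in the one below. They are ceramic: set each one down, do not let it fall.

Things in the scene. Friction and masses are not known exactly. Their poses are not given: they have to be found in the camera images.
- slate: flat dark slate offcut, 110 x 100 x 10 mm, fixed to the shelf; origin at the centre of its underside, z up
- pot_base_mid (a point): White ceramic stacking pot, 70 mm high, 0.14 kg; collar 64 mm across over its top 21 mm (grip there), below a step it tapers to a 34 mm foot; mouth 58 mm wide, inner floor 24 mm above its underside. Point: on its axis, half-way up (35 mm below the rim); z up to the mouth. This one stands about mid-slate and stays there as the bottom of the stack.
- pot_a_mid (a point): White ceramic stacking pot, 70 mm high, 0.14 kg; collar 64 mm across over its top 21 mm (grip there), below a step it tapers to a 34 mm foot; mouth 58 mm wide, inner floor 24 mm above its underside. Point: on its axis, half-way up (35 mm below the rim); z up to the mouth. Stands loose on the shelf; nested fully home it sits 24 mm higher than the pot below, its collar clear above that pot's rim.
- pot_b_mid (a point): The other loose pot, identical to pot_a in every respect, elsewhere on the shelf. Bystanders up to 95 mm high stand around the pots, their centres 110 mm from the pots' or more.
There are look-alikes about, which are no part of the job. Leave any green look-alike of the part that bears pot_b_mid alone.

How it is judged (in metres and radians):
On the way:
1. one loose pot sits fully home in the pot on the slate (((horizontal distance between pot_a_mid and pot_base_mid below 0.012 m and z of pot_a_mid in the frame of pot_base_mid between 0.018 and 0.032 m and angle between pot_a_mid's own z axis and vertical below 0.17 rad) or (horizontal distance between pot_b_mid and pot_base_mid below 0.012 m and z of pot_b_mid in the frame of pot_base_mid between 0.018 and 0.032 m and angle between pot_b_mid's own z axis and vertical below 0.17 rad))), for 0.2 s.
At the end, for the whole second after the job is handed in: The first pot still stands on the slate, within 35 mm of the slate's centre; one loose pot is nested in it and the other loose pot in that one (either order): each centre within 12 mm sideways of the one below and 18 to 32 mm above it, all upright within 10 degrees (horizontal distance between pot_base_mid and slate below 0.035 m and angle between pot_base_mid's own z axis and vertical below 0.17 rad and height (world z) of pot_base_mid between 0.04 and 0.05 m and ((horizontal distance between pot_a_mid and pot_base_mid below 0.012 m and z of pot_a_mid in the frame of pot_base_mid between 0.018 and 0.032 m and angle between each of pot_a_mid, pot_b_mid's own z axis and vertical below 0.17 rad and horizontal distance between pot_b_mid and pot_a_mid below 0.012 m and z of pot_b_mid in the frame of pot_a_mid between 0.018 and 0.032 m) or (horizontal distance between pot_b_mid and pot_base_mid below 0.012 m and z of pot_b_mid in the frame of pot_base_mid between 0.018 and 0.032 m and angle between each of pot_b_mid, pot_a_mid's own z axis and vertical below 0.17 rad and horizontal distance between pot_a_mid and pot_b_mid below 0.012 m and z of pot_a_mid in the frame of pot_b_mid between 0.018 and 0.032 m))); the robot touches nothing.
It fails at once if pot a is let fall (faster than 0.7 m/s, out of the gripper; a drop of about 25 mm) (linear speed of pot_a above 0.7 m/s and contact force between pot_a and the fingers below 0.05 N).
It fails at once if pot b is let fall (faster than 0.7 m/s, out of the gripper; a drop of about 25 mm) (linear speed of pot_b above 0.7 m/s and contact force between pot_b and the fingers below 0.05 N).
It also fails if it takes over 61 s, if anything falls off the work surface, if the arm or the gripper's body presses on something with over 40 N, if the wrist force passes 120 N, or if a joint passes its speed limit or range.

## Working session

There is one attempt and no reset: what is moved stays moved. The work goes in short steps, each a Python script; the robot and the scene stay as the last script left them, time stands still between calls to the robot, and variables do not carry over. Pictures are saved under pics/ and viewed, at most 10 in all, crops included, and the job is handed in when it is done.

```bash
mkdir -p pics
python3 - <<'E'
from rig import env
import cv2,numpy as np
np.set_printoptions(precision=4,suppress=True)
for n in ("top","scene"):
    c=env.camera(n); cv2.imwrite(f"pics/{n}0.png",c["image"][:,:,::-1]); np.save(f"{n}0.npy",c,allow_pickle=True)
    print(n,c["K"],c["position"],c["orientation"])
s=env.read_state();print(s,env.nose_length)
print(env.camera("wrist")["hand_eye"],env.camera("wrist")["K"])
E
```

```text
top [[505.7198   0.     282.2096]
 [  0.     505.7198 211.7769]
 [  0.       0.       1.    ]] [ 0.4862 -0.0042  1.0694] [[ 0.0092 -0.9969  0.0778]
 [-0.9998 -0.0079  0.0171]
 [-0.0164 -0.078  -0.9968]]
scene [[395.1975   0.     277.0685]
 [  0.     395.1975 206.6871]
 [  0.       0.       1.    ]] [1.0068 0.4392 0.5139] [[-0.7315  0.3983 -0.5534]
 [ 0.6816  0.4481 -0.5785]
 [ 0.0176 -0.8004 -0.5992]]
{'t': 0.1, 'joints': array([69.1023, 26.8945, -2.7839, 87.8672,  1.3815, 65.3746, -4.7137]), 'qvel': array([ 0.0226, -0.1036,  0.0235, -0.0648, -0.1171, -0.0326, -0.0356]), 'joint_torque': array([  0.0004, -50.9169,  -0.0816, -23.6827,  -0.0615,   0.0345,
         0.0001]), 'ee_pos': array([ 0.2223, -0.6368,  0.2386]), 'tool_rot': array([[ 0.9441,  0.3296, -0.0007],
       [ 0.3296, -0.9441,  0.0017],
       [-0.0001, -0.0018, -1.    ]]), 'wrist_force': array([ 1.0386,  0.1378, -0.0376]), 'wrist_torque': array([ 0.022 ,  0.0495, -0.0559]), 'grip_force': 0.0, 'finger_gap': 0.9987917963869778} 0.017
[[-0.0004 -0.958  -0.2867  0.0773]
 [ 1.     -0.0003 -0.0003  0.0016]
 [ 0.0002 -0.2867  0.958  -0.1456]
 [ 0.      0.      0.      1.    ]] [[325.1923   0.     280.6576]
 [  0.     325.1923 207.6972]
 [  0.       0.       1.    ]]
```

View pics/top0.png

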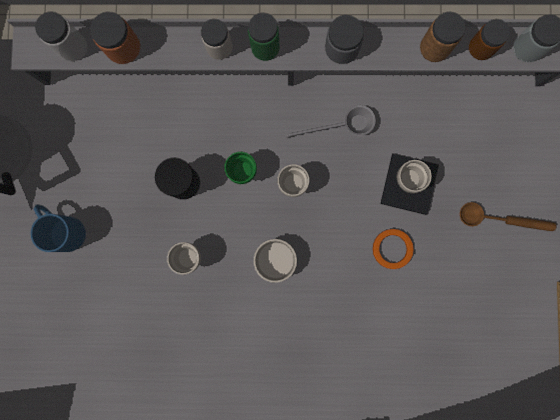

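View pics/scene0.png

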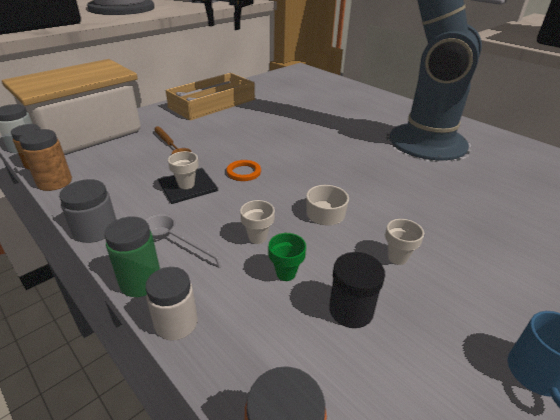

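The top view shows the base pot on the slate at (414,177). The loose pots are at (293,180) and (183,258), the green look-alike is at (240,168), and a larger bowl is at (275,261). In the scene view the same pots appear at (184,165), (257,220) and (403,238). Next I measure the rims in both views.

```bash
cat > h.py <<'E'
import numpy as np, cv2
def ray(c,uv):
    d=c["orientation"]@np.linalg.solve(c["K"],[uv[0],uv[1],1.]); return c["position"],d/np.linalg.norm(d)
def onz(c,uv,z):
    p,d=ray(c,uv); return p+d*(z-p[2])/d[2]
def tri(rays):
    A=0;b=0
    for p,d in rays:
        M=np.eye(3)-np.outer(d,d); A=A+M; b=b+M@p
    x=np.linalg.solve(A,b); return x,[np.linalg.norm((np.eye(3)-np.outer(d,d))@(x-p)) for p,d in rays]
def blob(img,uv,thr,win=38):
    u,v=uv; x0,y0=max(u-win,0),max(v-win,0)
    s=img[y0:v+win,x0:u+win].astype(int)
    m=((s.min(2)>thr)|((s[:,:,0]-s[:,:,2]>6)&(s.max(2)>60))).astype(np.uint8)
    m=cv2.morphologyEx(m,cv2.MORPH_OPEN,np.ones((2,2),np.uint8))
    cs,_=cv2.findContours(m,cv2.RETR_EXTERNAL,cv2.CHAIN_APPROX_NONE)
    return cv2.convexHull(max(cs,key=cv2.contourArea)+np.array([x0,y0]))
E
cat > m.py <<'E'
from h import *
np.set_printoptions(precision=4,suppress=True)
T=np.load("top0.npy",allow_pickle=True).item();S=np.load("scene0.npy",allow_pickle=True).item()
print("bg",T["image"][230,330],T["image"][172,283],S["image"][180,330],S["image"][220,245])
P={"base":((414,177),(184,165)),"a":((293,180),(257,220)),"b":((183,258),(403,238))}
ti=T["image"].copy();si=S["image"].copy()
for n,(t,s) in P.items():
    ht=blob(T["image"],t,115); hs=blob(S["image"],s,115)
    (tc,tr)=cv2.minEnclosingCircle(ht); x,y,w,h=cv2.boundingRect(hs)
    a=w/2; p,d=ray(S,(x+a,y+a)); sc=(x+(w-1)/2,y+a*abs(d[2]))
    X,e=tri([ray(T,tc),ray(S,sc)])
    print(n,tc,tr,sc,(x,y,w,h),"X",X,e,"top@z",onz(T,tc,X[2]), "diam",2*tr/505.7*(1.069-X[2]))
    cv2.polylines(ti,[ht],True,(255,0,0));cv2.polylines(si,[hs],True,(255,0,0));cv2.circle(si,(int(sc[0]),int(sc[1])),1,(0,255,0))
A=cv2.resize(ti[140:290,150:450],None,fx=2.6,fy=2);B=cv2.resize(si[140:280,150:450],None,fx=2.6,fy=2)
cv2.imwrite("pics/ov.png",np.vstack([A,B])[:,:,::-1])
m=(T["image"].max(2)<45).astype(np.uint8)[140:225,370:450]
m=cv2.morphologyEx(m,cv2.MORPH_OPEN,np.ones((3,3)))
c=max(cv2.findContours(m,0,1)[0],key=cv2.contourArea)+[370,140]
print("slate",cv2.minAreaRect(c),onz(T,cv2.minAreaRect(c)[0],.01))
for nm,uv in (("green",(240,168)),("black",(177,178)),("bowl",(275,261)),("ring",(393,249)),("sieve",(361,120)),("spoon",(472,213))): print(nm,onz(T,uv,.07 if nm!="ring" else .01))
E
python3 m.py
```

```text
bg [106 101 104] [82 74 70] [128 122 124] [96 90 82]
base (414.7069091796875, 177.12069702148438) 17.404937744140625 (183.5, np.float64(146.09462761407582)) (146, 127, 76, 76) X [ 0.632  -0.242   0.1073] [np.float64(0.0027406648149929766), np.float64(0.002740664814992893)] top@z [ 0.6298 -0.2402  0.1073] diam 0.06619700962449994
a (293.8902587890625, 181.10975646972656) 16.407262802124023 (256.5, np.float64(205.7853947652481)) (219, 182, 76, 76) X [ 0.6264 -0.011   0.0745] [np.float64(0.001856675435447898), np.float64(0.001856675435447927)] top@z [ 0.6251 -0.0097  0.0745] diam 0.06453459119135725
b (184.0686492919922, 259.0149230957031) 16.693166732788086 (402.5, np.float64(223.72192156267823)) (365, 200, 76, 76) X [0.4705 0.2024 0.077 ] [np.float64(0.002311908881585508), np.float64(0.0023119088815854076)] top@z [0.4693 0.2044 0.077 ] diam 0.06549319379760048
slate ((409.7038879394531, 183.6975860595703), (48.562217712402344, 51.938201904296875), 13.13402271270752) [ 0.6303 -0.2535  0.01  ]
green [0.6514 0.0981 0.07  ]
black [0.6304 0.224  0.07  ]
bowl [0.467  0.0263 0.07  ]
ring [ 0.493  -0.2174  0.01  ]
sieve [ 0.7502 -0.1434  0.07  ]
spoon [ 0.5648 -0.361   0.07  ]
```

View pics/ov.png

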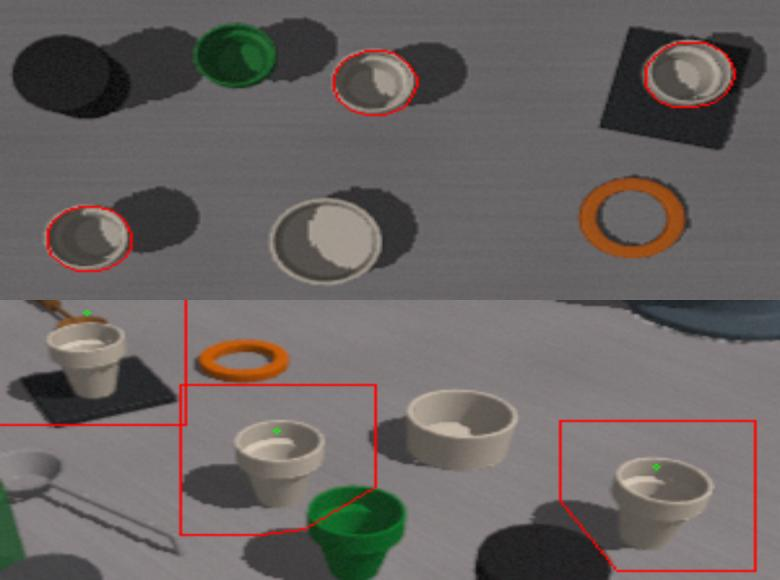

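The top-view rims fit well, but the scene mask swallowed the shelf. I'll use the warm tint only there.

```bash
sed -i 's/def blob(img,uv,thr,win=38):/def blob(img,uv,thr,win=38):\n    img=cv2.GaussianBlur(img,(3,3),0)/; s/m=((s.min(2)>thr).*/m=((s[:,:,0]-s[:,:,2]>thr)\&(s.max(2)>60)\&(abs(s[:,:,0]-s[:,:,1])<30)).astype(np.uint8)/' h.py
sed -i 's/t,115)/t,7)/; s/s,115)/s,7,32)/' m.py; python3 m.py
```

```text
bg [106 101 104] [82 74 70] [128 122 124] [96 90 82]
base (414.82110595703125, 177.05963134765625) 17.276561737060547 (183.5, np.float64(156.00643941587037)) (168, 148, 32, 42) X [ 0.6344 -0.2472  0.0822] [np.float64(0.0009534260094394739), np.float64(0.0009534260094393554)] top@z [ 0.6336 -0.2466  0.0822] diam 0.06742382835347212
a (293.7112731933594, 181.08450317382812) 16.417387008666992 (258.0, np.float64(211.52591939612412)) (240, 200, 37, 46) X [ 0.6268 -0.0094  0.0624] [np.float64(2.9987315696955227e-05), np.float64(2.9987315697152654e-05)] top@z [ 0.6268 -0.0094  0.0624] diam 0.06535833643365606
b (183.73519897460938, 259.07281494140625) 16.7322940826416 (405.5, np.float64(231.4913089585922)) (386, 219, 40, 47) X [0.4689 0.2083 0.062 ] [np.float64(4.39912916888801e-05), np.float64(4.399129168896858e-05)] top@z [0.4689 0.2082 0.062 ] diam 0.06664049409330595
slate ((409.7038879394531, 183.6975860595703), (48.562217712402344, 51.938201904296875), 13.13402271270752) [ 0.6303 -0.2535  0.01  ]
green [0.6514 0.0981 0.07  ]
black [0.6304 0.224  0.07  ]
bowl [0.467  0.0263 0.07  ]
ring [ 0.493  -0.2174  0.01  ]
sieve [ 0.7502 -0.1434  0.07  ]
spoon [ 0.5648 -0.361   0.07  ]
```

View pics/ov.png

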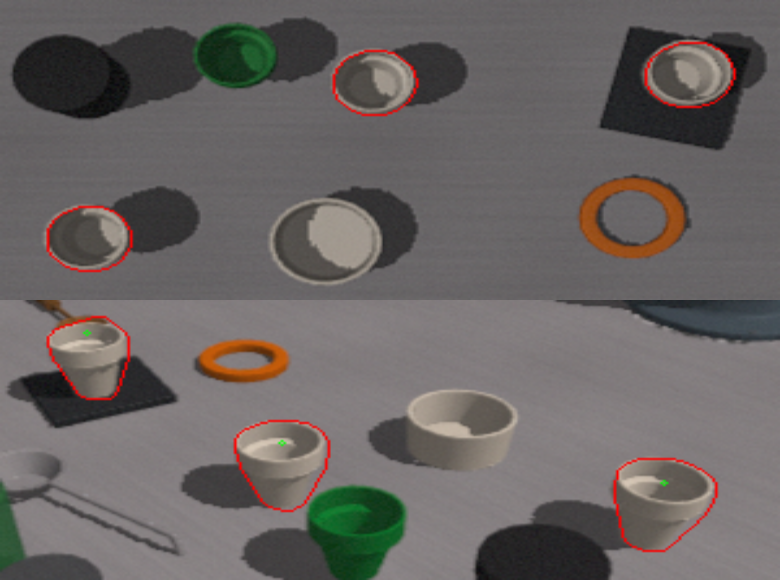

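Rough triangulation gives rim heights of 62, 62 and 82 mm against the expected 70, 70 and 80. That is consistent with about 1 px of ellipse-centre bias. I'll refine with the wrist camera from two places straight above each pot, base first, then a.

```bash
cat >> h.py <<'E'
from rig import env
np.set_printoptions(precision=4,suppress=True)
def rot(phi): c,s=np.cos(phi),np.sin(phi); return np.array([[-s,c,0],[c,s,0],[0,0,-1.]])
def pose_of(c):
    pass
def wview(name,guess,save=None):
    s=env.read_state(); c=env.camera("wrist"); R=s["tool_rot"]; H=c["hand_eye"]; K=c["K"]
    Rc=R@H[:3,:3]; p=s["ee_pos"]+R@H[:3,3]
    q=Rc.T@(np.array(guess)-p); th=np.arctan2(np.hypot(q[0],q[1]),q[2]); k=K[0,0]*th/np.hypot(q[0],q[1])
    uv=(int(K[0,2]+k*q[0]),int(K[1,2]+k*q[1]))
    h=blob(c["image"],uv,7,75).reshape(-1,2).astype(float)
    d=h-K[:2,2]; r=np.linalg.norm(d,axis=1); t=r/K[0,0]
    D=(Rc@np.c_[d/r[:,None]*np.sin(t)[:,None],np.cos(t)].T).T
    if save:
        im=c["image"].copy(); cv2.polylines(im,[h.astype(int)],True,(255,0,0)); cv2.imwrite(f"pics/{save}.png",im[:,:,::-1])
    return p,D
def circ(p,D,z):
    P=(p+D*((z-p[2])/D[:,2])[:,None])[:,:2]
    x=np.linalg.lstsq(np.c_[2*P,np.ones(len(P))],(P**2).sum(1),rcond=None)[0]
    r=np.sqrt(x[2]+x[0]**2+x[1]**2); return x[:2],r,np.abs(np.linalg.norm(P-x[:2],axis=1)-r).max()
def measure(name,xy,zr,zt=.18):
    xy=np.array(xy);phi=np.arctan2(xy[1],xy[0]);R=rot(phi);V=[]
    for i,o in enumerate((.097,.057)):
        t=xy-R[:2,0]*o
        (env.move_pose if i==0 else env.move_l)([*t,zt],R); env.dwell(.15)
        V.append(wview(name,[*xy,zr],f"w_{name}{i}"))
    rr=[]
    for p,D in V:
        c,r,e=circ(p,D,zr); print(name,"c",c,"r",round(r,4),"maxdev",round(e,4)); v=np.array([*c,zr])-p; rr.append((p,v/np.linalg.norm(v)))
    X,e=tri(rr); zrad=[p[2]-(p[2]-zr)*.032/circ(p,D,zr)[1] for p,D in V]
    print(name,"rim X",X,"res",np.round(e,4),"z by radius",np.round(zrad,4),"t",env.read_state()["t"])
    return np.mean([circ(p,D,zr)[0] for p,D in V],axis=0)
E
python3 - <<'E'
from h import *
env.move_l([.3,-.55,.24],v=.3)
b=measure("base",[.634,-.246],.08); a=measure("a",[.627,-.0095],.07)
np.save("ab.npy",[b,a]); print(b,a)
import cv2
cv2.imwrite("pics/w2.png",np.hstack([cv2.resize(cv2.imread(f"pics/w_{n}0.png"),(400,300)) for n in("base","a")]))
E
```

```text
base c [ 0.6375 -0.2487] r 0.0324 maxdev 0.0004
base c [ 0.6375 -0.2488] r 0.0324 maxdev 0.0003
base rim X [ 0.6375 -0.2487  0.0806] res [0. 0.] z by radius [0.0832 0.0833] t 2.95
a c [ 0.6292 -0.0092] r 0.0326 maxdev 0.0003
a c [ 0.6291 -0.0093] r 0.0326 maxdev 0.0002
a rim X [ 0.6292 -0.0093  0.0705] res [0.0001 0.0001] z by radius [0.0749 0.075 ] t 4.5583
[ 0.6375 -0.2487] [ 0.6292 -0.0093]
```

View pics/w2.png

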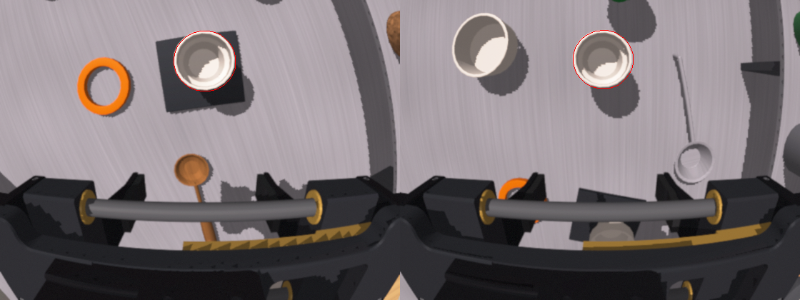

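The wrist views show the base pot and pot a with clean rim fits (under 0.4 mm deviation) and rim heights of 80.6 and 70.5 mm, as expected. Now I grasp a high on the collar and nest it.

```bash
cat >> h.py <<'E'
def pick(xy,z=.068):
    R=rot(np.arctan2(xy[1],xy[0]))
    env.move_pose([*xy,.15],R); env.move_l([*xy,z],v=.1); env.move_gripper(0.)
    s=env.read_state(); print("grip",s["finger_gap"]*.087,s["grip_force"],s["ee_pos"],s["wrist_force"])
    p=s["ee_pos"]; env.move_l([p[0],p[1],z+.01],v=.05); env.dwell(.1); s=env.read_state()
    print("lifted",s["finger_gap"]*.087,s["grip_force"],s["wrist_force"])
    env.move_l([p[0],p[1],.2],v=.15)
def place(xy,znom,zhover=.2):
    R=rot(np.arctan2(xy[1],xy[0]))
    env.move_pose([*xy,zhover],R); env.move_l([*xy,znom+.03],v=.12); env.dwell(.2)
    f0=env.read_state()["wrist_force"]; z=znom+.03
    while z>znom-.004:
        z-=.002 if z>znom+.006 else .001
        env.move_l([*xy,z],v=.03); s=env.read_state(); df=s["wrist_force"]-f0
        if np.linalg.norm(df)>1.5: print(" z",round(z-znom,4),s["ee_pos"],df)
        if df[2]>4: break
    env.dwell(.1); s=env.read_state(); print("end z-nom",s["ee_pos"][2]-znom,s["wrist_force"]-f0,"t",s["t"]); return z
E
python3 - <<'E'
from h import *
b,a=np.load("ab.npy")
pick(a); place(b,.068+.034)
E
```

```text
grip 0.06318592956781718 30.000111940316856 [ 0.6294 -0.0093  0.0683] [ 0.1753 -0.34    2.0231]
lifted 0.06340370376520738 29.99938779976219 [-0.0673  0.5178 -1.2225]
 z 0.028 [ 0.6374 -0.2488  0.13  ] [-0.3284 -0.4799  1.4437]
 z -0.001 [ 0.6377 -0.2488  0.1023] [-2.075   0.0351  6.7856]
end z-nom 0.0002672977364389789 [-1.7393 -0.054   7.6813] t 14.5833
```

```bash
cat >> h.py <<'E'
def release(z):
    env.move_gripper(1.); p=env.read_state()["ee_pos"]; env.move_l([p[0],p[1],z],v=.12)
E
python3 - <<'E'
from h import *
release(.2)
s=measure("st1",np.load("ab.npy")[0],.104,.2)
b=measure("b",[.470,.208],.07); np.save("sb.npy",[s,b])
cv2.imwrite("pics/w3.png",np.hstack([cv2.resize(cv2.imread(f"pics/w_{n}0.png"),(400,300)) for n in("st1","b")]))
E
```

```text
st1 c [ 0.6381 -0.2492] r 0.0324 maxdev 0.0003
st1 c [ 0.6381 -0.2492] r 0.0324 maxdev 0.0002
st1 rim X [ 0.6381 -0.2492  0.1043] res [0. 0.] z by radius [0.1069 0.107 ] t 17.5833
b c [0.4725 0.2077] r 0.0326 maxdev 0.0003
b c [0.4726 0.2077] r 0.0326 maxdev 0.0002
b rim X [0.4726 0.2077 0.07  ] res [0. 0.] z by radius [0.0747 0.0748] t 20.0
```

View pics/w3.png

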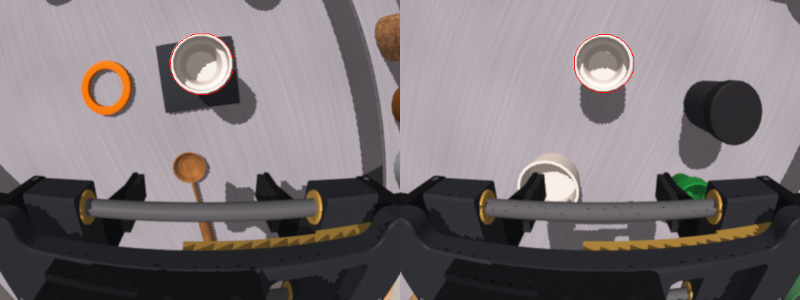

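The first pot is home: its rim is at 104.3 mm (104 nominal) and it sits within 1 mm of the base axis. Pot b's rim is at 70.0 mm, at (0.4726, 0.2077).

Run:
```python
from h import *
s,b=np.load("sb.npy")
pick(b); place(s,.068+.058,.23)
```

```text
grip 0.06393273813320996 29.996712592185872 [0.4729 0.2078 0.0683] [ 0.4006 -0.4853  2.0071]
lifted 0.06385753553242295 29.99064983203084 [ 0.2028 -0.5265 -1.3094]
 z 0.028 [ 0.638  -0.2492  0.154 ] [-0.0714 -1.1571  1.2001]
 z 0.026 [ 0.6379 -0.2491  0.1517] [ 1.3375 -1.4289  0.5621]
 z 0.024 [ 0.6379 -0.2492  0.1498] [ 1.0386 -1.8203 -0.1678]
 z 0.022 [ 0.638  -0.2492  0.1478] [ 1.0267 -1.3743  0.7   ]
 z 0.02 [ 0.638  -0.2492  0.1458] [ 1.1887 -0.353   0.9052]
 z 0.014 [ 0.638  -0.2491  0.1398] [ 0.8756 -1.3258  0.423 ]
 z 0.012 [ 0.6379 -0.2492  0.1378] [ 0.5092 -1.2287  0.7729]
 z 0.01 [ 0.638  -0.2492  0.1358] [-0.0325 -1.7113  0.4056]
 z 0.008 [ 0.638  -0.2491  0.1338] [-0.4471 -1.4462  0.0434]
 z 0.006 [ 0.638  -0.2492  0.1318] [-0.0079 -1.78    0.3219]
 z 0.005 [ 0.638  -0.2492  0.1309] [ 0.8595 -1.4408  1.2727]
 z 0.004 [ 0.638  -0.2492  0.1299] [ 1.2774 -1.5384 -0.5093]
 z 0.002 [ 0.638  -0.2492  0.1279] [ 0.7668 -1.2938  0.8755]
 z 0.001 [ 0.638  -0.2492  0.1269] [ 1.0229 -1.6931  0.852 ]
 z -0.0 [ 0.6383 -0.2492  0.1264] [-0.2942 -0.8469  2.3816]
 z -0.001 [ 0.6383 -0.2492  0.1262] [-0.6969 -0.5733  7.4323]
end z-nom 0.0002675285198328048 [-0.8193 -1.725   7.2718] t 30.8833
```

Run:
```python
from h import *
release(.22)
measure("st2",np.load("sb.npy")[0],.128,.23)
c=env.camera("scene")["image"]
w=cv2.resize(cv2.imread("pics/w_st20.png"),(400,300))
cv2.imwrite("pics/end.png",np.hstack([w,cv2.resize(c[90:240,90:290,::-1],(400,300))]))
```

```text
st2 c [ 0.6391 -0.2502] r 0.0324 maxdev 0.0002
st2 c [ 0.639  -0.2503] r 0.0325 maxdev 0.0003
st2 rim X [ 0.639  -0.2502  0.1288] res [0. 0.] z by radius [0.1312 0.1314] t 33.8417
```

View pics/end.png

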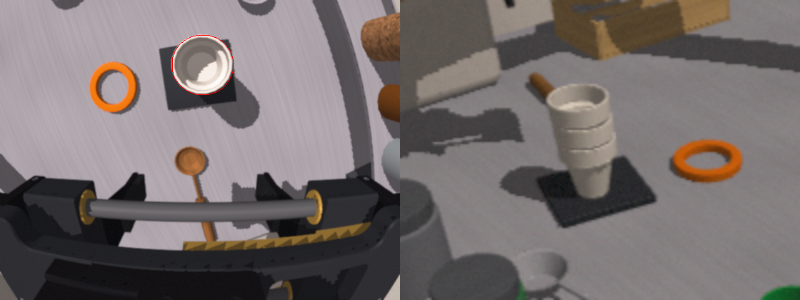

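The stack on the slate is straight. The top rim is at 128.8 mm (128 nominal), each pot is within about 1.5 mm of the one below, and the arm is clear, so I'm handing the job in.

```bash
python3 -c "
from rig import env
print(env.finish_job())"
```

```text
the job is handed in; nothing more can be done
None
```

All three pots are nested in one straight, upright stack on the slate, and the job is handed in after about 34 s of the 61 s allowed; the hand-in call did not report a verdict.

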